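# File the sketchbook from the copy stand

### The job

The hardback sketchbook leaning on the plywood copy stand has to be filed. It is too wide to grip and the board covers its back, so first edge it along the ledge past the stand's open end (the one without the cheek), until enough sticks out to pinch while it still leans safely on the board; then take it by the part that sticks out and stand it upright, spine or open side leading as you like, in the one empty slot of the grey rack, setting it down gently on the felt. Do not let it fall to the desk, and leave the mug, tape, jar and bottle where they are.

Things in the scene. Friction and masses are not known exactly. Their poses are not given: they have to be found in the camera images.
- book: Black hardback sketchbook, rigid, 16 thick x 140 wide x 170 high, 0.2 to 0.34 kg. Origin: centre of its lower 16 x 140 edge face. z up the page (170), y along its width, x out of the front cover. At first it leans back on the stand's board, lower edge on the ledge, z 35 deg from vertical. Pushed low on its side edge (about 2 to 5 N) it slides; pushed high it may tip.
- stand: Fixed plywood copy stand, origin on the desk below; x the way it faces (about away from the robot), y along board and ledge. Board 320 long (y -145 to +175), 172 up the slope, 10 thick, 55 deg from level; its face rises along (-0.574, 0, 0.819) and looks along (0.819, 0, 0.574). Square to it at its foot a ledge, 30 deep, no lip. At the +y end a cheek 40 high, 8 thick; the -y end is open.
- stand_end (a point): Open end of the stand: the corner where board face and ledge meet, at stand (50, -145, 35) mm. The book is edged past it towards stand -y; it falls off at 70 mm of overhang. The prop and foot plate behind and under the board reach only to y = +-95, so behind an overhanging part is free air. The board's top is 2 mm beyond the book's top edge.
- rack: Fixed grey steel rack, 160 (x) x 112 (y) x 98 mm high, origin on the desk under its middle. Three upright slots side by side in y, each 32 clear, 36 apart, open above and at both x ends, floor 8 above the desk, dividers 4 thick, their tops at 98. Two slots hold fixed flat files and books whose tops are at most 112 above the desk.
- liner: Grey felt pad 140 (x) x 28 (y) x 3 mm fixed on the floor of the one empty slot (any of the three). Origin: centre of its underside, 8 above the desk; its top is 11 above the desk. x along the slot, y across it. The book's lower edge ends on it.
- mug: White mug, 80 across, 95 high, loose, beyond the gap between stand and rack. Origin under its centre. Leave alone.
- tape: Roll core of cardboard, 90 across, 24 high, loose, beyond the rack. Origin under its centre. Leave alone.
- jar: Small glass jar with black cap, 36 across, 45 high, loose, on the desk between stand and rack. Origin under its centre. Leave alone.
- bottle: Clear bottle, 68 across, 200 high, loose, to the right of the rack. Origin under its centre. Leave alone.
- book_center (a point): The middle of the sketchbook, 85 mm up the page from its lower edge.
Not all that is in view belongs to the job. There is more than one size of the book; the one meant has the size given above.

How it is judged (in metres and radians):
On the way, in this order (a step that is already met when the one before it is completed fails the run):
1. The book has been edged at least 25 mm past the open end of the stand, still leaning on the board (y of book in the frame of stand between -0.145 and -0.1 m and z of book in the frame of stand between 0.0341754 and 0.0461754 m and x of book in the frame of stand between 0.0509628 and 0.0629628 m and angle between book's own z axis and vertical between 0.45 and 0.77 rad), for 0.2 s.
2. The book has been lifted clear of the stand, in the fingers (height (world z) of book above 0.1 m and contact force between the fingers and book above 1 N), for 0.1 s.
At the end, for the whole second after the job is handed in: The book stands upright (within 15 deg) in the empty slot, its lower edge resting on the felt: within 30 mm of the felt's middle along the slot and 14 mm across it, at rest and released (x of book in the frame of liner between -0.03 and 0.03 m and y of book in the frame of liner between -0.014 and 0.014 m and z of book in the frame of liner below 0.01 m and angle between book's own z axis and vertical below 0.26 rad and linear speed of book below 0.02 m/s and contact force between the fingers and book below 0.05 N); the robot touches nothing.
It fails at once if The book falls or is laid down on the desk (height (world z) of book_center below 0.06 m).
It fails at once if The book is dropped into the rack (faster than 0.7 m/s within 80 mm of the felt) (distance between book and liner below 0.08 m and linear speed of book above 0.7 m/s).
It fails at once if The mug, tape, jar or bottle is shifted more than 30 mm or tipped (distance of any of mug, tape, jar, bottle from where it was at the start of the episode above 0.03 m or angle between any of mug, tape, jar, bottle's own z axis and vertical above 0.5 rad).
It also fails if it takes over 61 s, if anything falls off the work surface, if the arm or the gripper's body presses on something with over 40 N, if the wrist force passes 120 N, or if a joint passes its speed limit or range.

### The arm

A 6-joint arm with a two-finger parallel gripper is mounted at the origin on the work surface. World frame = base frame: x ahead of the robot, y to its left, z up, the work surface at z = 0. Lengths are in mm, angles in rad, forces in N, time in s.
With the tool pointing down it reaches from about 350 to 975 mm from the base axis. Payload 4.9 kg.
Tool frame: the origin (TCP) lies on the mounting face of the last link; the fingertips stand env.finger_overhang ahead of it and the grasp point (between the pads) lies 155 mm ahead of it (env.finger_overhang is the distance from the TCP to the fingertips, in mm); x points along the fingers, y is the direction in which the jaws open and shut, and the axes are right-handed (so a half turn about x gives the same grasp; the last joint's range is limited). The gripper opens to 85 mm and grips with 20 to 120 N. Pads are 22 mm wide; open, the fingers measure 114 mm over their backs; the gripper's body (76 mm by 85 mm) begins 54 mm behind the grasp point. The pads swing forward as they close: fully open they stand 13 mm farther back than shut.
Start: joints at [1.217, 0.053, 1.613, -0, 1.476, -0.119], TCP at [145.397, 607.835, 404.704] pointing down, gripper open.
Joint ranges: [-3.01, 3.01], [-1.01, 2.22], [0.06, 2.58], [-1.02, 4.17], [0.09, 2.62], [-3.14, 3.14]. Speed limits (rad/s): [2.57, 2.57, 3.14, 3.14, 3.14, 3.14].

### API

Orientations are given as a unit quaternion [w, x, y, z].
In Python, from workcell import env gives the robot as it stands.
- The arm moves only by the tool play_rows, never from a script. Its argument "deltas" is a list of rows, each a list of 2 entries, a list of its own where there are three numbers: the shift along the tool's x, y, z in cm, then the turn about the tool's x in rad. In form: [[[tx, ty, tz], turn], ...]. A call has 1 to 8 rows; each row is the pose to reach, as a shift and turn from the pose commanded when the call began, along the tool's axes at that moment; what a row does not reach only later rows make up. A row lasts 1/8 s, in which the tool goes at most 62.5 mm and 10.7 degrees, less where a joint would pass 70% of its speed; a pose out of reach is approached as far as the arm can. A call with a gripper value outside its range is refused whole. "jaw" is the finger opening in cm, from 0 to 8.54, set as the call begins (left out, the last holds). The fingers move at their own pace and stop on an object; "force" is the grip in N (left out, the last holds). Time passes only in rows, so rows that repeat a pose let the fingers close. It gives the time, the measured TCP pose, the force and the opening at its end, in the units of the state.
- env.observe(): the state, without advancing time (a new reading comes with each control period).
- env.camera(name): name is "scene" or "top" or "wrist"; returns a dict with "image" (384x512x3 uint8, blue, green, red), "range_z" (384x512 float32, mm along the optical axis (not along the pixel's ray), 0 where there is no reading), "vfov" (degrees; the focal length in pixels is half the picture's height over the tangent of half this angle, whatever the lens; pixels are square), "cx", "cy" (the principal point, pixels), "dist_coeffs" ([k1, k2, p1, p2, k3] as OpenCV has them; the pictures are not rectified), "eye" and "attitude" of the camera in the world. Camera axes: x right, y down, z forward; pixel columns grow to the right and rows downward; lengths in mm; the calibration is good to about 2 mm. A picture is of the moment at which its call begins.
- env.hand_in(): hands the job in, once; it reports no verdict.
The state is a dict: "time_s": time; "q": joint angles; "dq": joint speeds; "joint_efforts": joint torques, N m; "position": TCP position; "ee_rot": TCP orientation; "wrist_force": force on the tool from outside, world axes, zero at the start; "ft_torque": the same for the moment, N m; "opening": opening from 0.0 (shut) to 1.0 (fully open).
Only numpy, scipy, OpenCV 4.12 (cv2) and the standard library are available. Lean on these libraries where they do the work, as an engineer would, in place of code of your own. Each camera call takes 0.05 s, during which the arm holds its last target. There are 200 camera calls.

## Working session

There is one attempt and no reset: what is moved stays moved. The work goes in short steps, Python scripts to look and compute and a tool call to move; the robot and the scene stay as the last step left them, time stands still between calls to the robot, and variables do not carry over. Pictures are saved under pics/ and viewed, about 8 in all and at most 12, crops included, and the job is handed in when it is done.

Besides the shell and the picture viewer there is one more tool, called after "Emit:" as a command line: name --argument value ..., lists and objects as JSON in quotes. play_rows: Moves the arm, as the interface text tells. Its arguments: {"type":"object","properties":{"deltas":{"type":"array","items":{"type":"array"}},"jaw":{"type":"number"},"force":{"type":"number"}},"required":["deltas"]}

```bash
mkdir -p pics; ls
cat > h.py <<'E'
import numpy as np, cv2
from scipy.spatial.transform import Rotation as R
from workcell import env
def quat(q): return R.from_quat([q[1],q[2],q[3],q[0]])
def K(c):
    h=c["image"].shape[0]; f=h/2/np.tan(np.radians(c["vfov"])/2)
    return np.array([[f,0,c["cx"]],[0,f,c["cy"]],[0,0,1]])
def pose(c):
    return quat(c["attitude"]).as_matrix(), np.array(c["eye"],float)
def cloud(c):
    "world point per pixel (nan where none)"
    h,w=c["range_z"].shape; u,v=np.meshgrid(np.arange(w),np.arange(h))
    p=cv2.undistortPoints(np.stack([u,v],-1).reshape(-1,1,2).astype(float),K(c),np.array(c["dist_coeffs"],float)).reshape(h,w,2)
    z=c["range_z"].astype(float); z[z==0]=np.nan
    P=np.dstack([p[...,0]*z,p[...,1]*z,z]); Rm,e=pose(c)
    return P@Rm.T+e
E
python3 - <<'E'
from h import *
import pickle
for n in ["scene","top","wrist"]:
    c=env.camera(n); pickle.dump(c,open(f"pics/{n}0.pkl","wb")); cv2.imwrite(f"pics/{n}0.png",c["image"])
    print(n,c["vfov"],c["eye"],c["attitude"],c["dist_coeffs"],(c["range_z"]>0).mean())
print(env.observe(),env.finger_overhang)
a=cv2.imread("pics/scene0.png");b=cv2.imread("pics/top0.png")
cv2.imwrite("pics/v1.png",cv2.resize(np.vstack([a,b]),(450,675))[:600] if 0 else cv2.resize(np.hstack([a,b]),(800,300)))
E
```

```text
pics
scene 56.336929658137805 [1381.82501178   44.31742602  785.9817545 ] [-0.29286988  0.59312699  0.67654725 -0.32359146] [0.01616912 0.         0.         0.         0.        ] 0.9960072835286459
top 54.03819649446158 [ 380.58218712  -66.46360446 1414.38251242] [-0.02478708  0.7106326  -0.70233803  0.03328975] [-0.07661722  0.          0.          0.          0.        ] 0.9960784912109375
wrist 59.96371353134621 [ 81.80352605 622.17898117 372.87054685] [0.1033556  0.77814182 0.61429837 0.08031463] [-0.04020273  0.          0.          0.          0.        ] 0.9958546956380209
{'time_s': 0.15, 'q': array([ 1.21699358e+00,  5.32381342e-02,  1.61399719e+00,  3.30993598e-05,
        1.47601041e+00, -1.19021054e-01]), 'dq': array([-2.53175516e-05, -8.32728000e-04, -4.84128239e-03, -3.96902171e-04,
        1.98767458e-03, -1.11845123e-03]), 'joint_efforts': array([ 2.77749641e-04, -3.94246495e+01, -3.70719123e+01, -1.54217073e-04,
        4.67364007e-03, -8.87664385e-06]), 'position': array([145.32909337, 607.65059971, 403.71368204]), 'ee_rot': array([ 0.70209161,  0.08225296,  0.70238803, -0.08338389]), 'wrist_force': array([ 0.17693454,  0.24477946, -0.25296019]), 'ft_torque': array([-0.04926556,  0.0248382 , -0.03877159]), 'opening': 1.0009882127635132} 173.4
```

View pics/top0.png

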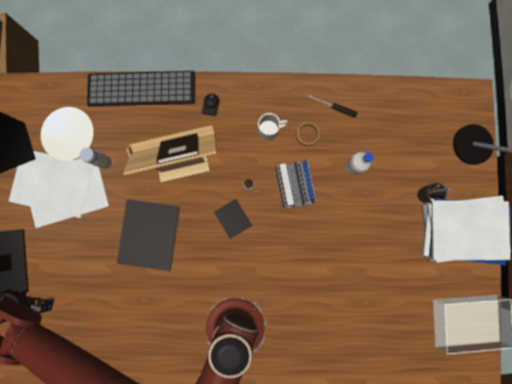

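View pics/scene0.png

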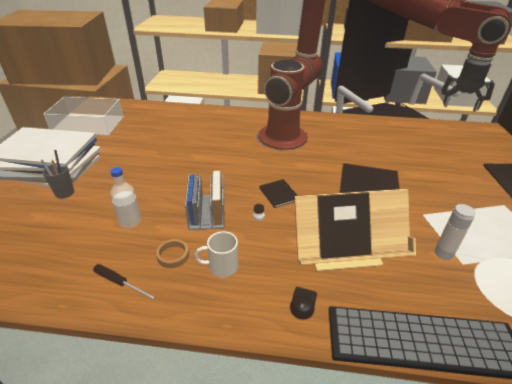

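Top view: the robot is at (235,330), image-left is +y and up is +x. Things that could be taken for the book:
- Leaning black book on the stand, top (180,147) / scene (345,225).
- Large flat black item, top (150,235) / scene (370,180).
- Small flat black item, top (233,218) / scene (280,193).
- Black laptop or tablet, top (12,270).

I choose the leaning one. The open end faces image-right in the top view (-y) and the cheek is at scene (410,245). Next I measure it.

```bash
cat > m.py <<'E'
from h import *
import pickle
for n in ["scene","top"]:
    c=pickle.load(open(f"pics/{n}0.pkl","rb")); P=cloud(c); im=c["image"].astype(int)
    print(n,"desk z",np.nanmedian(P[...,2][(P[...,2]<20)]))
    # stand region
    if n=="scene": sl=(slice(180,275),slice(285,425))
    else: sl=(slice(115,190),slice(115,225))
    Q=P[sl].reshape(-1,3); I=im[sl].reshape(-1,3); 
    ok=~np.isnan(Q[:,2]); Q=Q[ok];I=I[ok]
    V=I.max(1); wood=(V>130)&(I[:,2]-I[:,0]>40)&(Q[:,2]>45)&(Q[:,2]<185); blk=(V<75)&(Q[:,2]>30)
    # robust plane for wood
    W=Q[wood]
    rng=np.random.default_rng(0);best=0
    for _ in range(300):
        a,b,d=W[rng.choice(len(W),3,False)]; nn=np.cross(b-a,d-a); l=np.linalg.norm(nn)
        if l<1: continue
        nn/=l; s=abs((W-a)@nn)<2
        if s.sum()>best: best=s.sum(); S=s
    B=W[S]; m=B.mean(0); nn=np.linalg.svd(B-m)[2][2]; nn*=np.sign(nn[2])
    print("board n",nn,len(B),len(W),"expected nz .574", "yaw",np.degrees(np.arctan2(nn[1],nn[0])))
    yaw=np.arctan2(nn[1],nn[0]); ax=np.array([np.cos(yaw),np.sin(yaw),0]); ay=np.array([-ax[1],ax[0],0]); up=np.cross(nn,ay)*1; up*=np.sign(up[2])
    print(" wood y range",np.percentile(B@ay,[0.3,1,99,99.7])," up", np.percentile((B-m)@up,[.5,99.5])+m@up, "z",np.percentile(B[:,2],[.5,99.5]),"mn",m@nn)
    K2=Q[blk]; d=(K2-m)@nn; K2=K2[(d>8)&(d<25)]; d=(K2-m)@nn
    print(" book n",len(K2),"d",np.percentile(d,[5,50,95]),"y",np.percentile(K2@ay,[.5,2,98,99.5]),"up",np.percentile(K2@up,[.5,2,98,99.5]),"z",np.percentile(K2[:,2],[1,99]))
    # origin of stand: point at (50,.,35) on face line
    t=np.percentile(B@ay,0.5)
    # solve x along ax at z=35 on plane
    xs=(m@nn-nn[2]*35)/(nn@ax)
    print(" corner x_s",xs,"stand_end",ax*xs+ay*t+[0,0,35])
c=pickle.load(open("pics/top0.pkl","rb")); P=cloud(c)
for nm,(v,u,r) in dict(mug=(126,267,6),tape=(133,308,12),jar=(184,249,4),bottle=(162,360,8)).items():
    q=P[v-r:v+r,u-r:u+r].reshape(-1,3); q=q[q[:,2]>8]; print(nm,np.nanmedian(q,0),np.nanmax(q[:,2]))
for n in ["scene","top"]:
    c=pickle.load(open(f"pics/{n}0.pkl","rb"))
    sl=(slice(165,235),slice(180,232)) if n=="scene" else (slice(155,212),slice(270,320))
    cr=c["image"][sl]; cv2.imwrite(f"pics/c_{n}.png",cv2.resize(cr,None,fx=8,fy=8,interpolation=cv2.INTER_CUBIC))
a=cv2.imread("pics/c_scene.png");b=cv2.imread("pics/c_top.png")
h=560;b=cv2.copyMakeBorder(b,0,h-b.shape[0],0,0,cv2.BORDER_CONSTANT)
d=pickle.load(open("pics/scene0.pkl","rb"))["image"][180:275,285:425]
o=np.hstack([a,b]); cv2.imwrite("pics/v3.png",cv2.resize(o,(800,550)))
cv2.imwrite("pics/v4.png",cv2.resize(d,None,fx=5,fy=5,interpolation=cv2.INTER_CUBIC))
E
python3 m.py
```

```text
scene desk z -0.3196592598940242
board n [0.7941043  0.1961527  0.57525863] 2696 4204 expected nz .574 yaw 13.874960880230274
 wood y range [-87.54192172 -86.54802485 231.24549819 232.81587014]  up [-373.06626767 -213.49109818] z [ 45.47236565 176.20433794] mn 609.76943866233
 book n 2588 d [13.43083532 16.20587673 18.86303586] y [-25.91969163 -23.96246159 107.31138825 109.36800094] up [-381.73363862 -379.71509294 -221.43190465 -219.29481935] z [ 48.19115787 180.57658136]
 corner x_s 720.8506974712706 stand_end [720.74912877  88.12220297  35.        ]
top desk z -1.3835763274629471
board n [0.79254746 0.19639929 0.5773178 ] 822 1431 expected nz .574 yaw 13.917957130880046
 wood y range [-87.47014503 -86.31811124 228.02277235 231.6456268 ]  up [-374.60971272 -211.77562889] z [ 46.21126366 179.30305595] mn 609.7714136734675
 book n 518 d [14.33729696 16.07731311 17.77669564] y [-25.49794995 -25.25190637 106.27348157 107.90732175] up [-372.72330365 -368.89419988 -221.61646506 -216.97269311] z [ 58.46348253 183.29281347]
 corner x_s 722.046762988178 stand_end [721.79157867  89.16125906  35.        ]
mug [ 765.687668   -107.87364677   11.44800967] 96.82666330333495
tape [ 731.16618365 -266.88670006   23.23897618] 31.464349218829966
jar [528.48902698 -43.26411582  44.59167597] 52.874926398380694
bottle [ 598.16648939 -426.66978408  138.33572099] 204.22423007840098
```

View pics/v3.png

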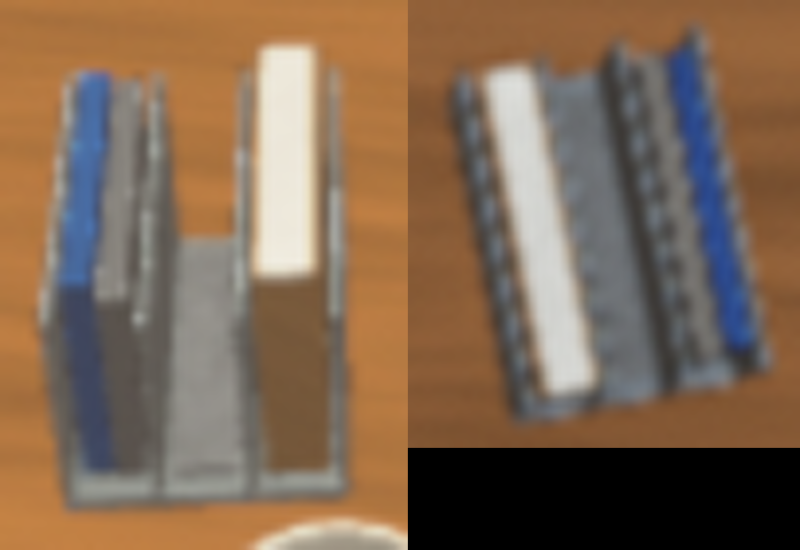

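View pics/v4.png

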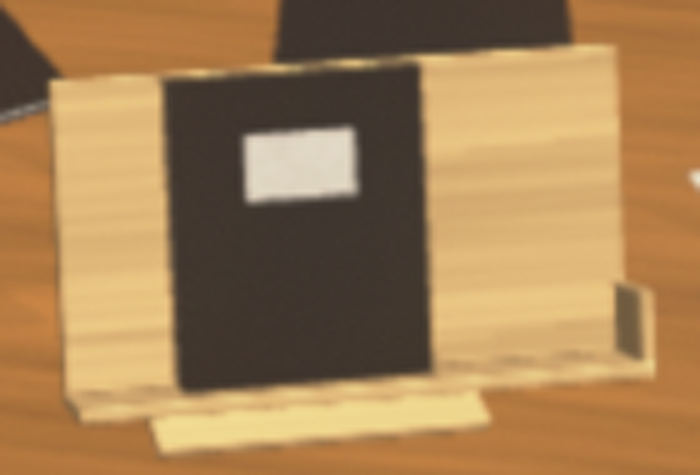

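Crops: the book's front is clear with a white label (scene (345,213)), and it stands about 60 mm short of the open end. Its measured size matches 140x170. The rack's empty slot is the middle one, with felt visible (scene (207,205), top (295,183)). Next come the rack pose and the tool yaw.

```bash
cat > r.py <<'E'
from h import *
import pickle
for n in ["scene","top"]:
    c=pickle.load(open(f"pics/{n}0.pkl","rb")); P=cloud(c); im=c["image"].astype(int)
    sl=(slice(160,240),slice(175,235)) if n=="scene" else (slice(150,215),slice(268,322))
    Q=P[sl].reshape(-1,3); I=im[sl].reshape(-1,3)
    h=(Q[:,2]>60)&(Q[:,2]<125); q=Q[h]
    r=cv2.minAreaRect(q[:,:2].astype(np.float32)); print(n,"hi pts",h.sum(),r,cv2.boxPoints(r).round(0).tolist())
    w=h&(I.min(1)>170); r=cv2.minAreaRect(Q[w][:,:2].astype(np.float32)); print(" white",w.sum(),r,np.median(Q[w],0))
    g=(Q[:,2]>6)&(Q[:,2]<16)&(abs(I[:,0]-I[:,2])<35)
    r=cv2.minAreaRect(Q[g][:,:2].astype(np.float32)); print(" felt",g.sum(),r,np.median(Q[g],0))
o=env.observe(); M=quat(o["ee_rot"]).as_matrix(); print(M.round(3)); print("yaw of tool y",np.degrees(np.arctan2(M[1,1],M[0,1])))
E
python3 r.py
```

```text
scene hi pts 1249 ((593.6760864257812, -192.12367248535156), (307.5543212890625, 126.88467407226562), 17.610612869262695) [[428.0, -178.0], [466.0, -299.0], [759.0, -206.0], [721.0, -85.0]]
 white 227 ((589.6171875, -156.3502960205078), (284.64501953125, 69.08329010009766), 14.875933647155762) [ 540.19506681 -172.29648799  113.25825697]
 felt 375 ((533.11474609375, -214.58274841308594), (161.5643768310547, 104.45590209960938), 14.77861213684082) [ 574.04554088 -212.80923987   10.91631095]
top hi pts 1049 ((530.1746215820312, -212.60614013671875), (158.70443725585938, 112.86384582519531), 11.81116008758545) [[441.0, -174.0], [464.0, -284.0], [619.0, -252.0], [596.0, -141.0]]
 white 211 ((523.6145629882812, -177.70391845703125), (142.58644104003906, 18.237346649169922), 11.756454467773438) [ 522.26724344 -176.66641184  113.04251308]
 felt 254 ((530.1937255859375, -215.03997802734375), (157.32217407226562, 100.23973083496094), 11.931013107299805) [ 522.99976565 -218.82067124   10.4016109 ]
[[-0.001  0.233  0.973]
 [-0.002  0.973 -0.233]
 [-1.    -0.002 -0.   ]]
yaw of tool y 76.54782981594303
```

```bash
cat > g.py <<'E'
from h import *
import sys
O=np.array([638.0,217.4]); Y=np.radians(13.9); AX=np.array([np.cos(Y),np.sin(Y)]); AY=np.array([-AX[1],AX[0]])
def st(x,y): return O+x*AX+y*AY
def go(xy,z,yaw=None):
    "shift (cm) and turn to put the TCP at world xy, z with the tool's y at yaw (deg)"
    o=env.observe(); M=quat(o["ee_rot"]).as_matrix(); d=np.array([*xy,z])-o["position"]
    y0=np.degrees(np.arctan2(M[1,1],M[0,1])); t=0 if yaw is None else np.radians((y0-yaw+180)%360-180)
    print("to",np.round(xy,1),z,"shift cm",(M.T@d/10).round(2),"turn",round(t,3),"yaw0",y0.round(2))
def where():
    o=env.observe(); d=o["position"][:2]-O; M=quat(o["ee_rot"]).as_matrix()
    print("t",o["time_s"],"TCP",o["position"].round(1),"stand xy",(d@AX).round(1),(d@AY).round(1),"F",o["wrist_force"].round(1),"tq",o["ft_torque"].round(2),"open",round(o["opening"],3),"q",o["q"].round(2), "down",M[:,0].round(3))
E
python3 -c "
from g import *
go(st(54,85),330,13.9)"
```

```text
to [670.  312.9] 330 shift cm [  7.39 -16.45  57.89] turn 1.093 yaw0 76.55
```

Emit:
play_rows --deltas '[[[0, -2, 6], 0.15], [[0, -4, 12], 0.3], [[0, -6, 18], 0.45], [[0, -8, 24], 0.6], [[0, -9.5, 30], 0.75], [[1, -11, 36], 0.9], [[2, -12.5, 42], 1.0], [[3, -14, 47], 1.09]]' --jaw 0

```text
time_s: 1.15
position: [571.7, 360.9, 374.0]
ee_rot: [0.557, 0.436, 0.557, -0.436]
wrist_force: [0.1, 0.3, 0.1]
opening: 0.001
```

```bash
python3 -c "
from g import *
where();go(st(54,85),330,13.9)"
```

```text
t 1.15 TCP [571.7 360.9 374. ] stand xy -29.9 155.3 F [0.1 0.3 0.1] tq [ 0.01 -0.01  0.03] open 0.001 q [0.45 0.19 1.52 0.   1.44 0.21] down [-0. -0. -1.]
to [670.  312.9] 330 shift cm [4.39 8.39 7.02] turn -0.0 yaw0 13.89
```

Emit:
play_rows --deltas '[[[1, 4, 3.5], 0], [[2.5, 8.4, 7], 0], [[6, 8.4, 7], 0], [[6.4, 8.4, 7], 0], [[6.4, 8.4, 7], 0]]'

```text
time_s: 1.78
position: [668.0, 315.3, 310.6]
ee_rot: [0.558, 0.434, 0.558, -0.435]
wrist_force: [-0.7, 0.4, 0.5]
opening: -0.003
```

Run:
```python
from g import *
import pickle
where()
c=env.camera("scene"); pickle.dump(c,open("pics/s1.pkl","wb")); P=cloud(c)
o=env.observe()
d=P-np.array(o["position"]); m=(np.hypot(d[...,0],d[...,1])<30)&(d[...,2]<-60)&(P[...,2]>70)
v,u=np.nonzero(m); print(m.sum(),"px",u.min(),u.max(),v.min(),v.max())
Q=P[m]; s=np.c_[(Q[:,:2]-O)@AX,(Q[:,:2]-O)@AY,Q[:,2]]
print("tip z",np.percentile(s[:,2],[0,1,3]),"overhang",o["position"][2]-s[:,2].min()); lo=s[s[:,2]<s[:,2].min()+15]
print(np.percentile(lo,[2,50,98],axis=0))
cv2.imwrite("pics/v5.png",cv2.resize(c["image"][120:280,270:450],None,fx=4,fy=3.6,interpolation=cv2.INTER_CUBIC)[:600])
go(st(54,80),231,13.9)
```

```text
t 1.775 TCP [668.  315.3 310.6] stand xy 52.6 87.8 F [-0.7  0.4  0.5] tq [-0.03 -0.02  0.03] open -0.003 q [0.34 0.38 1.4  0.   1.37 0.09] down [-0.001 -0.    -1.   ]
429 px 376 405 191 237
tip z [ 70.99995696 136.70437076 145.76029707] overhang 241.0712034951768
[[23.34650442 77.68434798 71.0225602 ]
 [25.25303447 83.65850928 71.41155204]
 [26.33120588 88.48565429 72.2231898 ]]
to [671.2 308. ] 231 shift cm [8.11 0.1  0.8 ] turn 0.004 yaw0 14.15
```

View pics/v5.png

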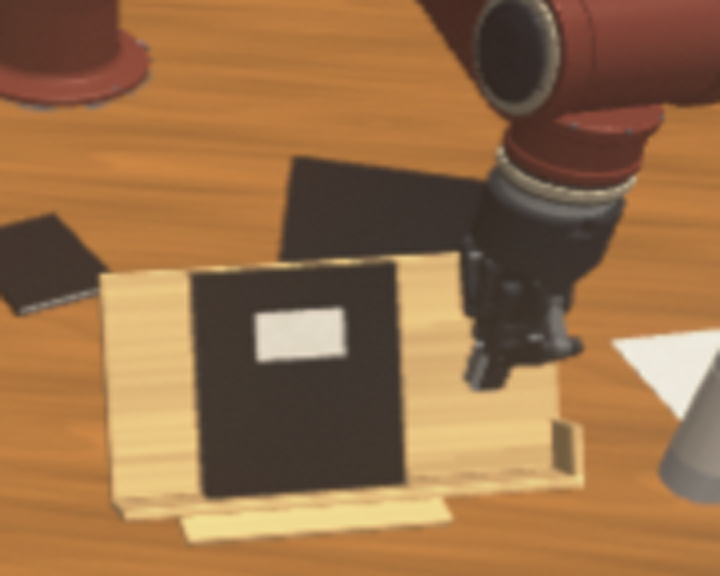

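The closed fingers hang in front of the board, right of the book, with tips near crop (485,385). The tip is at about z = 137, so the 173 mm overhang holds for shut fingers. I descend to the book's low side edge.

Emit:
play_rows --deltas '[[[4, 0.1, 0.4], 0], [[7, 0.1, 0.4], 0], [[8, 0.1, 0.4], 0], [[8, 0.1, 0.4], 0]]'

```text
time_s: 2.33
position: [670.4, 311.8, 231.7]
ee_rot: [0.558, 0.435, 0.558, -0.434]
wrist_force: [-0.9, -0.5, 0.5]
opening: -0.004
```

```bash
python3 -c "
from g import *
where();go(st(54,75),230,13.9);go(st(54,-40),230,13.9)"
```

```text
t 2.325 TCP [670.4 311.8 231.7] stand xy 54.1 83.8 F [-0.9 -0.5  0.5] tq [-0.    0.02 -0.03] open -0.004 q [ 0.33  0.45  1.44 -0.    1.25  0.09] down [ 0.001  0.    -1.   ]
to [672.4 303.2] 230 shift cm [ 0.17 -0.01  0.88] turn 0.004 yaw0 14.13
to [700.  191.5] 230 shift cm [ 0.17 -0.06 12.38] turn 0.004 yaw0 14.13
```

Emit:
play_rows --deltas '[[[0.1, 0, 1], 0], [[0.1, 0, 1.7], 0], [[0.1, 0, 2.3], 0], [[0.1, 0, 2.9], 0], [[0.1, 0, 3.5], 0], [[0.1, 0, 4], 0], [[0.1, 0, 4.5], 0], [[0.1, 0, 5], 0]]'

```text
time_s: 3.32
position: [682.6, 262.6, 229.8]
ee_rot: [0.558, 0.435, 0.558, -0.435]
wrist_force: [0.0, 4.4, 2.8]
opening: -0.001
```

```bash
cat > bk.py <<'E'
from g import *
def book(n="scene"):
    "extent of the black front cover in the stand's frame: y, page-up, distance from board face"
    c=env.camera(n); P=cloud(c); I=c["image"].astype(int)
    nn=np.array([.819*AX[0],.819*AX[1],.574]); up=np.array([-.574*AX[0],-.574*AX[1],.819])
    corner=np.array([*st(50,0),35]); D=P-corner; d=D@nn; s=D@up; y=D[...,:2]@AY
    m=(I.max(2)<80)&(abs(d-16)<7)&(s>5)&(s<175)&(y>-240)&(y<130)
    m=cv2.morphologyEx(m.astype(np.uint8),cv2.MORPH_OPEN,np.ones((3,3)))>0
    for lo,hi in [(10,50),(60,110),(120,168)]:
        k=m&(s>lo)&(s<hi); print(" s",lo,hi,"n",k.sum(),"y",np.percentile(y[k],[.5,2,50,98,99.5]).round(1),"d",np.median(d[k]).round(1))
    print(" s range",np.percentile(s[m],[.5,99.5]).round(1)); return c
if __name__=="__main__":
    where(); book()
E
python3 bk.py
```

```text
t 3.325 TCP [682.6 262.6 229.8] stand xy 54.2 33.2 F [0.  4.4 2.8] tq [ 0.63  0.16 -0.01] open -0.001 q [0.27 0.44 1.46 0.   1.24 0.02] down [ 0.  0. -1.]
 s 10 50 n 727 y [-116.3 -114.2  -48.4   17.5   20. ] d 15.4
 s 60 110 n 844 y [-116.9 -114.7  -48.1   19.8   21.4] d 15.5
 s 120 168 n 704 y [-116.6 -115.   -50.9   18.1   19.6] d 15.5
 s range [  6.  168.5]
```

The book slides well at about 4.5 N without tipping. Its centre is now at y≈-48, and I push on to about -122.

Emit:
play_rows --deltas '[[[0, 0, 1], 0], [[0, 0, 2], 0], [[0, 0, 3], 0], [[0, 0, 4], 0], [[0, 0, 5], 0], [[0, 0, 6], 0], [[0, 0, 7], 0], [[0, 0, 7.4], 0]]'

```text
time_s: 4.38
position: [700.7, 190.1, 229.5]
ee_rot: [0.557, 0.435, 0.557, -0.435]
wrist_force: [-1.0, 3.9, 3.2]
opening: -0.002
```

```bash
python3 bk.py
```

```text
t 4.375 TCP [700.7 190.1 229.5] stand xy 54.3 -41.5 F [-1.   3.9  3.2] tq [ 0.58  0.19 -0.07] open -0.002 q [ 0.16  0.43  1.48 -0.    1.24 -0.08] down [-0. -0. -1.]
 s 10 50 n 746 y [-190.4 -188.5 -123.3  -56.4  -54. ] d 15.4
 s 60 110 n 866 y [-191.1 -189.3 -122.7  -55.2  -53.5] d 15.5
 s 120 168 n 722 y [-191.4 -189.6 -125.8  -56.4  -54.4] d 15.5
 s range [  6.2 169.1]
```

Centre y≈-122.5, so the overhang is about 47 mm and the book still leans flat (d≈15.5 all over). I back off and rise. The tool cannot tilt, so I will pinch the overhang with the jaws along stand x and bring the book upright by an arc.

Emit:
play_rows --deltas '[[[0, 0, -1], 0], [[0, 0, -2], 0], [[-4, 0, -2], 0], [[-9, 0, -2], 0], [[-14.5, 0, -2], 0], [[-14.5, -3, 3], 0], [[-14.5, -6, 8], 0], [[-14.5, -8.3, 12.6], 0]]'

```text
time_s: 5.42
position: [649.8, 47.8, 374.4]
ee_rot: [0.558, 0.434, 0.558, -0.435]
wrist_force: [-0.0, -0.9, 0.5]
opening: -0.0
```

```bash
python3 -c "
from bk import *
where();book('top');go(st(-29,-168),375,13.9);go(st(-29,-168),318,13.9)"
```

```text
t 5.425 TCP [649.8  47.8 374.4] stand xy -29.3 -167.5 F [-0.  -0.9  0.5] tq [-0.02 -0.01  0.  ] open -0.0 q [-0.04  0.13  1.58 -0.    1.43 -0.29] down [-0.    -0.001 -1.   ]
 s 10 50 n 24 y [-105.  -105.   -93.5  -78.9  -78.9] d 16.5
 s 60 110 n 42 y [-112.  -112.   -93.5  -79.   -78.9] d 16.1
 s 120 168 n 54 y [-141.4 -140.8  -95.2  -75.9  -75.8] d 16.0
 s range [ 18.9 171. ]
to [650.2  47.4] 375 shift cm [-0.08  0.2  -0.41] turn -0.0 yaw0 13.9
to [650.2  47.4] 318 shift cm [ 5.62  0.21 -0.43] turn -0.0 yaw0 13.9
```

Emit:
play_rows --deltas '[[[0, 0, 0], 0], [[0, 0, 0], 0], [[0, 0, 0], 0], [[0, 0, 0], 0], [[0, 0, 0], 0], [[0, 0, 0], 0]]' --jaw 8.5 --force 20

```text
time_s: 6.22
position: [650.8, 48.8, 374.7]
ee_rot: [0.558, 0.435, 0.558, -0.435]
wrist_force: [0.2, -1.1, 0.6]
opening: 0.997
```

```bash
python3 -c "
from bk import *
where();go(st(-29,-168),318,13.9);c=book('scene')
cv2.imwrite('pics/v6.png',cv2.resize(c['image'][110:290,230:430],None,fx=3.3,fy=3.3))"
```

```text
t 6.225 TCP [650.8  48.8 374.7] stand xy -28.1 -166.7 F [ 0.2 -1.1  0.6] tq [-0.05 -0.01 -0.01] open 0.997 q [-0.04  0.14  1.57 -0.    1.43 -0.29] down [-0. -0. -1.]
to [650.2  47.4] 318 shift cm [ 5.67 -0.09  0.12] turn 0.004 yaw0 14.11
 s 10 50 n 737 y [-190.8 -188.7 -124.1  -58.1  -55.6] d 15.4
 s 60 110 n 843 y [-191.6 -189.6 -124.6  -57.7  -56.1] d 15.5
 s 120 168 n 676 y [-191.7 -190.  -121.2  -57.4  -55.6] d 15.4
 s range [  5.8 168.9]
```

View pics/v6.png

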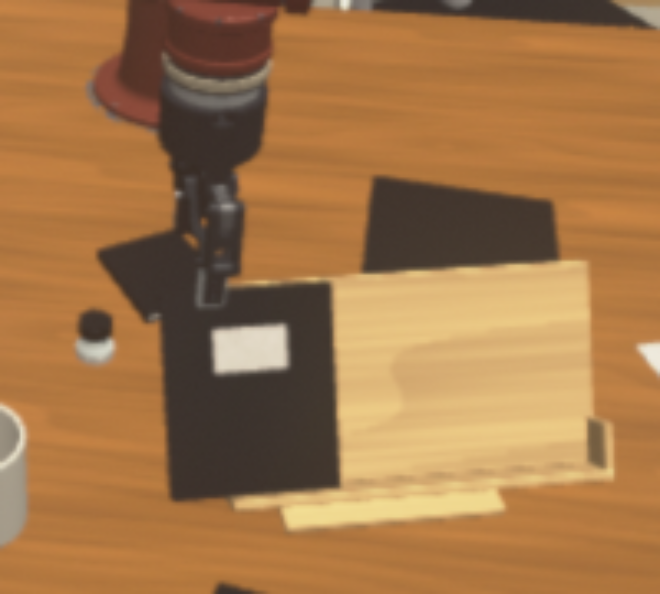

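The book is overhanging at lower left (board end at crop (235,505), book edge at (170,495)). The open fingers straddle the overhang, with the front finger at (210,290). I descend and pinch softly.

Emit:
play_rows --deltas '[[[2.5, 0, 0.1], 0], [[5, 0, 0.1], 0], [[5.7, 0, 0.1], 0], [[5.7, 0, 0.1], 0]]'

```text
time_s: 6.78
position: [651.0, 47.6, 317.5]
ee_rot: [0.557, 0.435, 0.558, -0.435]
wrist_force: [0.3, -0.3, 0.1]
opening: 0.992
```

Emit:
play_rows --deltas '[[[0, 0, 0], 0], [[0, 0, 0], 0], [[0, 0, 0], 0], [[0, 0, 0], 0], [[0, 0, 0], 0]]' --jaw 3.2 --force 20

```text
time_s: 7.4
position: [651.8, 47.4, 320.3]
ee_rot: [0.559, 0.436, 0.556, -0.434]
wrist_force: [-1.8, -0.7, 4.6]
opening: 0.427
```

```bash
python3 -c "
from bk import *
where();c=book('scene')"
```

```text
t 7.4 TCP [651.8  47.4 320.3] stand xy -27.4 -168.3 F [-1.8 -0.7  4.6] tq [ 0.01 -0.29 -0.02] open 0.427 q [-0.04  0.18  1.62 -0.    1.34 -0.29] down [ 0.005 -0.    -1.   ]
 s 10 50 n 725 y [-191.1 -189.2 -124.1  -57.5  -55.7] d 16.1
 s 60 110 n 837 y [-191.9 -190.  -126.2  -58.4  -56.4] d 17.7
 s 120 168 n 504 y [-192.4 -191.3  -98.4  -57.8  -57.1] d 19.5
 s range [  5.7 168.6]
```

Pinched at a 36 mm opening, as predicted. Now the arc: forward and up while the jaws follow.

Emit:
play_rows --deltas '[[[-0.7, 1.1, 0], 0], [[-1.3, 2.2, 0], 0], [[-1.7, 3.3, 0], 0], [[-2.0, 4.4, 0], 0]]' --jaw 1.8 --force 20

```text
time_s: 7.95
position: [695.4, 57.8, 342.8]
ee_rot: [0.56, 0.437, 0.555, -0.434]
wrist_force: [0.2, -1.9, 9.3]
opening: 0.27
```

```bash
cat > bt.py <<'E'
from bk import *
def tilt(n="scene"):
    "plane of the black cover anywhere near the gripper: tilt, yaw, extents in the stand frame"
    c=env.camera(n); P=cloud(c); I=c["image"].astype(int); o=env.observe(); p=np.array(o["position"])
    T=np.dstack([(P[...,:2]-O)@AX,(P[...,:2]-O)@AY,P[...,2]])
    m=(I.max(2)<80)&(T[...,2]>15)&(np.hypot(*(P[...,:2]-p[:2]).transpose(2,0,1))<170)&(P[...,2]<p[2]-110)
    m=cv2.morphologyEx(m.astype(np.uint8),cv2.MORPH_OPEN,np.ones((3,3)))>0
    W=T[m]; rng=np.random.default_rng(0);best=0
    for _ in range(300):
        a,b,d=W[rng.choice(len(W),3,False)]; nn=np.cross(b-a,d-a); l=np.linalg.norm(nn)
        if l<1: continue
        nn/=l; s=abs((W-a)@nn)<2.5
        if s.sum()>best and abs(nn[2])<.8: best=s.sum(); S=s
    B=W[S]; mm=B.mean(0); nn=np.linalg.svd(B-mm)[2][2]; nn*=np.sign(nn[0])
    print("front cover n",len(B),"normal",nn.round(3),"lean deg",np.degrees(np.arcsin(nn[2])).round(1),"yaw in stand",np.degrees(np.arctan2(nn[1],nn[0])).round(1),"mean",mm.round(1),"y",np.percentile(B[:,1],[.5,99.5]).round(1),"z",np.percentile(B[:,2],[.5,99.5]).round(1))
    return c,T,m
if __name__=="__main__": where(); tilt()
E
python3 bt.py
```

```text
t 7.95 TCP [695.4  57.8 342.8] stand xy 17.4 -168.8 F [ 0.2 -1.9  9.3] tq [-0.33 -0.54 -0.07] open 0.27 q [-0.02  0.26  1.49 -0.    1.39 -0.27] down [ 0.009 -0.002 -1.   ]
front cover n 2174 normal [ 0.975 -0.01   0.221] lean deg 12.8 yaw in stand -0.6 mean [  43.7 -122.5  120.1] y [-193.2  -56.7] z [ 46.5 207.1]
```

The book is at 12.8° lean, with yaw true. I finish the arc and then grip firmly.

Emit:
play_rows --deltas '[[[-0.5, 0.9, 0], 0], [[-0.8, 1.8, 0], 0], [[-0.9, 2.6, 0], 0], [[-0.9, 3.3, 0], 0], [[-0.9, 3.3, 0], 0]]' --jaw 1.2 --force 25

```text
time_s: 8.62
position: [726.6, 66.4, 348.1]
ee_rot: [0.558, 0.435, 0.557, -0.435]
wrist_force: [2.0, 0.3, 7.7]
opening: 0.188
```

```bash
python3 bt.py
```

```text
t 8.625 TCP [726.6  66.4 348.1] stand xy 49.7 -167.8 F [2.  0.3 7.7] tq [ 0.07 -0.73 -0.1 ] open 0.188 q [-0.01  0.33  1.4  -0.    1.42 -0.26] down [ 0.002 -0.    -1.   ]
front cover n 1923 normal [1.    0.002 0.006] lean deg 0.3 yaw in stand 0.1 mean [  58.9 -122.6  124. ] y [-193.   -55.7] z [ 45.6 209.5]
```

Upright (0.3°), at a 16 mm opening. I grip firmly and lift.

Emit:
play_rows --deltas '[[[0, 0, 0], 0], [[0, 0, 0], 0], [[0, 0, 0], 0], [[-0.5, 0, 0], 0], [[-1.5, 0, 0], 0], [[-3, 0, 0], 0], [[-5, 0, 0], 0], [[-7, 0, 0], 0]]' --jaw 1.0 --force 110

```text
time_s: 9.68
position: [725.6, 66.4, 418.5]
ee_rot: [0.558, 0.435, 0.558, -0.435]
wrist_force: [0.3, -0.3, -2.2]
opening: 0.177
```

```bash
python3 bt.py
```

```text
t 9.675 TCP [725.6  66.4 418.5] stand xy 48.8 -167.7 F [ 0.3 -0.3 -2.2] tq [-0.11 -0.02 -0.01] open 0.177 q [-0.01  0.28  1.33 -0.    1.53 -0.26] down [ 0. -0. -1.]
front cover n 2250 normal [1.    0.002 0.002] lean deg 0.1 yaw in stand 0.1 mean [  57.5 -121.7  195.4] y [-192.2  -55.3] z [116. 280.]
```

Held, with the lower edge at z≈114 and no droop visible. I rise above the board and swing to the rack.

Emit:
play_rows --deltas '[[[-3.5, 0, 0], 0], [[-7, 0, 1], 0.1], [[-7.7, -2, 4], 0.27], [[-7.7, -5, 7], 0.44], [[-7.7, -9, 10], 0.61], [[-7.7, -13, 13], 0.78], [[-7.7, -17, 16], 0.95], [[-7.7, -20.5, 18], 1.1]]'

```text
time_s: 10.72
position: [569.3, -159.5, 494.6]
ee_rot: [0.246, 0.663, 0.246, -0.663]
wrist_force: [-0.1, -0.4, -2.3]
opening: 0.172
```

```bash
python3 -c "
from g import *
where();go([487.1,-221.6],440,-78.2)"
```

```text
t 10.725 TCP [ 569.3 -159.5  494.6] stand xy -157.3 -349.3 F [-0.1 -0.4 -2.3] tq [-0.06  0.06  0.02] open 0.172 q [-0.4  -0.07  1.58 -0.    1.62  0.46] down [ 0.001 -0.001 -1.   ]
to [ 487.1 -221.6] 440 shift cm [ 5.46 -0.66 10.28] turn 0.505 yaw0 -49.27
```

Emit:
play_rows --deltas '[[[0, -0.1, 3], 0.15], [[0, -0.3, 6], 0.3], [[1.5, -0.6, 9], 0.43], [[3.5, -0.6, 10.3], 0.505], [[4.5, -0.6, 10.3], 0.505], [[4.5, -0.6, 10.3], 0.505], [[4.5, -0.6, 10.3], 0.505]]'

```text
time_s: 11.6
position: [489.7, -220.9, 449.8]
ee_rot: [0.076, 0.704, 0.075, -0.703]
wrist_force: [1.0, 0.3, -2.6]
opening: 0.174
```

Run:
```python
from g import *
import pickle
where()
L=np.array([530.2,-212.6]); a=np.radians(11.8); sx=np.array([np.cos(a),np.sin(a)]); sy=np.array([-sx[1],sx[0]])
for n in ["top","scene"]:
    c=env.camera(n); pickle.dump(c,open(f"pics/{n}2.pkl","wb")); P=cloud(c); I=c["image"].astype(int)
    r=P[...,:2]-L; X=r@sx; Y=r@sy; Z=P[...,2]
    m=(I.max(2)<85)&(Z>125)&(Z<320)&(abs(X)<90)&(abs(Y)<40)
    print(n,m.sum(),"X",np.percentile(X[m],[.5,50,99.5]).round(1),"Y",np.percentile(Y[m],[1,50,99]).round(1),"Z",np.percentile(Z[m],[.5,99.5]).round(1))
    h=m&(Z>285) if n=="top" else m
    k=h&(X>-20)
    if k.sum()>20:
        f=np.polyfit(X[k],Y[k],1); print("  Y vs X slope deg",np.degrees(np.arctan(f[0])).round(2),"Y at X=0",f[1].round(1)); f=np.polyfit(X[k],Z[k],1);print("  Z slope deg",np.degrees(np.arctan(f[0])).round(2), "n",k.sum())
cv2.imwrite("pics/v7.png",np.hstack([cv2.resize(pickle.load(open("pics/top2.pkl","rb"))["image"][120:240,230:350],(400,400)),cv2.resize(c["image"][90:250,140:300],(400,400))]))
go([487.1,-221.6],440,-78.2)
```

```text
t 11.6 TCP [ 489.7 -220.9  449.8] stand xy -249.3 -389.9 F [ 1.   0.3 -2.6] tq [-0.03  0.09 -0.03] open 0.174 q [-0.56 -0.18  1.76  0.    1.56  0.8 ] down [ 0.001 -0.001 -1.   ]
top 106 X [-65.3  49.5  72.8] Y [-6.5  7.8  8.8] Z [144.4 314.9]
scene 430 X [-47.6  73.   77.5] Y [-16.5   5.1  19.5] Z [147.2 318.6]
  Y vs X slope deg -5.37 Y at X=0 9.2
  Z slope deg 1.13 n 369
to [ 487.1 -221.6] 440 shift cm [0.98 0.   0.26] turn 0.007 yaw0 -77.8
```

View pics/v7.png

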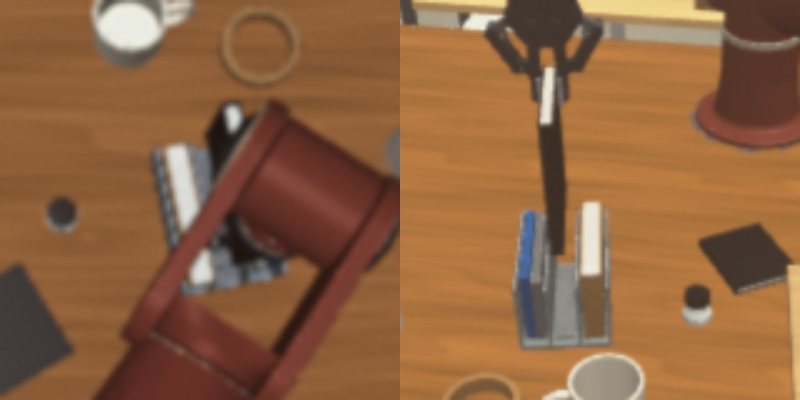

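The book hangs over the middle slot: scene crop (552,160) above felt (565,270), and top crop (228,120) in line with the slot. I check its roll and lateral offset on the end face before lowering.

```bash
cat > e.py <<'E'
from g import *
import pickle,sys
L=np.array([530.2,-212.6]); a=np.radians(11.8); sx=np.array([np.cos(a),np.sin(a)]); sy=np.array([-sx[1],sx[0]])
def end(c,z0,z1):
    P=cloud(c); r=P[...,:2]-L; X=r@sx; Y=r@sy; Z=P[...,2]
    m=(Z>z0)&(Z<z1)&(X>62)&(X<90)&(abs(Y)<30)
    print("end face n",m.sum(),"X",np.percentile(X[m],[5,50,95]).round(1),"Z",np.percentile(Z[m],[.5,99.5]).round(1))
    for lo in np.linspace(z0,z1,5)[:-1]:
        k=m&(Z>=lo)&(Z<lo+(z1-z0)/4)
        if k.sum()>5: print("  z",round(lo),k.sum(),"Y",np.percentile(Y[k],[3,50,97]).round(1))
if __name__=="__main__":
    end(pickle.load(open("pics/scene2.pkl","rb")),140,325)
    c=pickle.load(open("pics/top0.pkl","rb"));P=cloud(c);I=c["image"].astype(int);r=P[...,:2]-L;X=r@sx;Y=r@sy;Z=P[...,2]
    for lo in (-60,-20,20):
        k=(X>lo)&(X<lo+40)&(abs(Y)<30)&(Z<20)&(Z>-5); print("slot floor Y at X",lo,np.percentile(Y[k],[1,99]).round(1))
        k=(X>lo)&(X<lo+40)&(abs(Y)<26)&(Z<103)&(Z>88); print("   divider Y", Y[k&(Y<0)].mean().round(1),Y[k&(Y>0)].mean().round(1))
E
python3 e.py
```

```text
end face n 332 X [70.4 74.2 76.8] Z [146.6 315.7]
  z 140 69 Y [-7.3  0.7  8.1]
  z 186 87 Y [-7.3  0.9  8.3]
  z 232 90 Y [-6.7  1.1  8.5]
  z 279 86 Y [-6.2  1.4  8.7]
slot floor Y at X -60 [-16.4   4.8]
   divider Y -19.7 18.2
slot floor Y at X -20 [-16.6   5.6]
   divider Y -20.3 18.5
slot floor Y at X 20 [-16.1   5.4]
   divider Y -20.5 18.5
```

Emit:
play_rows --deltas '[[[0, 0.15, 0.3], 0.007], [[2, 0.15, 0.3], 0.007], [[4, 0.15, 0.3], 0.007], [[6, 0.15, 0.3], 0.007], [[8, 0.15, 0.3], 0.007], [[10, 0.15, 0.3], 0.007], [[11.2, 0.15, 0.3], 0.007], [[12, 0.15, 0.3], 0.007]]'

```text
time_s: 12.7
position: [486.5, -223.4, 327.9]
ee_rot: [-0.072, -0.703, -0.072, 0.704]
wrist_force: [1.1, -0.5, -2.4]
opening: 0.166
```

```bash
python3 -c "
from e import *
where();c=env.camera('scene');end(c,115,215);go([487.1,-221.6],316,-78.2)"
```

```text
t 12.7 TCP [ 486.5 -223.4  327.9] stand xy -253.0 -391.5 F [ 1.1 -0.5 -2.4] tq [-0.    0.07 -0.03] open 0.166 q [-0.57 -0.1   1.9  -0.    1.35  0.8 ] down [-0.  0. -1.]
end face n 133 X [65.7 69.6 72. ] Z [116.1 194.2]
  z 115 36 Y [-8.2 -1.5  6.1]
  z 140 46 Y [-9.3 -1.4  6.2]
  z 165 39 Y [-9.  -1.3  5.2]
  z 190 12 Y [-8.4 -2.6  5.8]
to [ 487.1 -221.6] 316 shift cm [ 1.11 -0.15 -0.11] turn -0.001 yaw0 -78.27
```

Emit:
play_rows --deltas '[[[0.5, 0, 0], 0], [[0.9, 0, 0], 0], [[1.1, 0, 0], 0], [[1.2, 0, 0], 0], [[1.3, 0, 0], 0], [[1.3, 0, 0], 0]]'

```text
time_s: 13.5
position: [486.9, -223.6, 317.7]
ee_rot: [0.073, 0.704, 0.072, -0.703]
wrist_force: [-1.6, 1.7, 6.1]
opening: 0.173
```

```bash
python3 -c "
from e import *
where();c=env.camera('scene');end(c,115,215)"
```

```text
t 13.5 TCP [ 486.9 -223.6  317.7] stand xy -252.6 -391.7 F [-1.6  1.7  6.1] tq [ 0.47  0.79 -0.06] open 0.173 q [-0.57 -0.09  1.9   0.    1.33  0.8 ] down [ 0.001 -0.001 -1.   ]
end face n 116 X [66.1 70.5 72.8] Z [115.4 184.2]
  z 115 39 Y [-9.7 -1.9 25.7]
  z 140 41 Y [-9.2 -0.8  5.8]
  z 165 36 Y [-9.6 -1.7  5. ]
```

Contact with the felt: +8 N on the wrist, and the lower edge at about 12 mm. I release.

Emit:
play_rows --deltas '[[[0, 0, 0], 0], [[0, 0, 0], 0], [[0, 0, 0], 0], [[0, 0, 0], 0], [[0, 0, 0], 0], [[0, 0, 0], 0]]' --jaw 5 --force 20

```text
time_s: 14.3
position: [486.5, -223.4, 315.7]
ee_rot: [-0.072, -0.703, -0.072, 0.703]
wrist_force: [-0.8, -0.3, -0.3]
opening: 0.585
```

```bash
python3 -c "
from e import *
where();c=env.camera('scene');end(c,105,215)"
```

```text
t 14.3 TCP [ 486.5 -223.4  315.7] stand xy -253.0 -391.5 F [-0.8 -0.3 -0.3] tq [ 0.01  0.01 -0.03] open 0.585 q [-0.57 -0.09  1.91  0.    1.33  0.8 ] down [-0.  0. -1.]
end face n 139 X [64.8 71.7 74.3] Z [106.5 183.1]
  z 105 47 Y [-9.9 -0.5 28.7]
  z 132 48 Y [-9.6 -1.8  5.3]
  z 160 44 Y [-10.2  -2.6   4.8]
```

Released and free. I retreat straight up and check.

Emit:
play_rows --deltas '[[[-2, 0, 0], 0], [[-5, 0, 0], 0], [[-10, 0, 0], 0], [[-15, 0, 0], 0], [[-15, 0, -6], 0], [[-15, 0, -12], 0], [[-15, 0, -17], 0], [[-15, 0, -17], 0]]'

```text
time_s: 15.35
position: [655.3, -187.9, 465.4]
ee_rot: [-0.073, -0.703, -0.073, 0.703]
wrist_force: [-0.1, -0.5, -0.9]
opening: 0.586
```

Run:
```python
from e import *
where(); c=env.camera('scene'); end(c,105,215); t=env.camera("top")
for n,c in(("scene",c),("top",t)):
    P=cloud(c); I=c["image"].astype(int); r=P[...,:2]-L; X=r@sx; Y=r@sy; Z=P[...,2]
    m=(Z>165)&(Z<190)&(abs(X)<100)&(abs(Y)<30); print(n,"top face",m.sum(),"X",np.percentile(X[m],[1,99]).round(1),"Y",np.percentile(Y[m],[2,50,98]).round(1),"Z",np.percentile(Z[m],[2,50,98]).round(1))
P=cloud(t)
for nm,(v,u,r) in dict(mug=(126,267,6),tape=(133,308,12),jar=(184,249,4),bottle=(162,360,8)).items():
    q=P[v-r:v+r,u-r:u+r].reshape(-1,3); q=q[q[:,2]>8]; print(nm,np.nanmedian(q,0).round(1))
s=env.camera("scene")["image"]
cv2.imwrite("pics/v8.png",np.hstack([cv2.resize(t["image"][80:260,200:400],(400,360)),cv2.resize(s[110:290,80:280],(400,360))]))
```

```text
t 15.35 TCP [ 655.3 -187.9  465.4] stand xy -80.6 -397.5 F [-0.1 -0.5 -0.9] tq [-0.01  0.07  0.03] open 0.586 q [-0.39  0.16  1.4   0.    1.58  0.98] down [-0.001  0.001 -1.   ]
end face n 139 X [65.6 71.8 74. ] Z [105.8 182.9]
  z 105 49 Y [-10.5  -1.8  28.9]
  z 132 44 Y [-10.1  -2.7   4.7]
  z 160 46 Y [-10.3  -3.3   4.7]
scene top face 187 X [-64.9  74.1] Y [-10.7  -2.2   5. ] Z [165.8 179.  183.3]
top top face 104 X [-66.7   7.1] Y [-10.4  -3.4   5.3] Z [169.7 178.3 183.1]
mug [ 767.1 -103.3   15.4]
tape [ 619.1 -197.9  530.2]
jar [528.  -43.2  45.2]
bottle [ 598.6 -426.8  137.5]
```

View pics/v8.png

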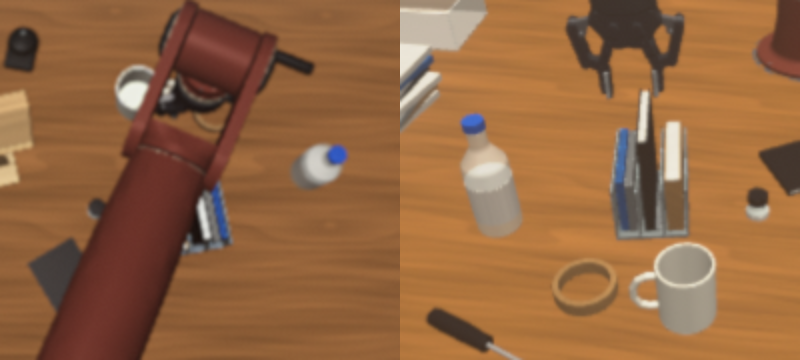

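The sketchbook stands upright in the middle slot (scene crop (648,170)), and the mug, tape, jar and bottle are in place. The gripper is well clear.

```bash
python3 -c "
from e import *
where();env.hand_in()"
```

```text
t 15.5 TCP [ 652.5 -188.9  466.9] stand xy -83.5 -397.9 F [-0.7  0.4  0.5] tq [-0.01 -0.02 -0.04] open 0.583 q [-0.39  0.15  1.41 -0.    1.58  0.97] down [ 0.001 -0.001 -1.   ]
the job is handed in; nothing more can be done
```

The sketchbook is filed upright in the rack's middle slot, and the job was handed in at 15.5 s. I edged it about 47 mm past the open end and pinched the overhang. I brought it upright on the ledge with an arc, because the tool cannot tilt, then lifted it, swung it over the rack and set it down on the felt.

**Last checks on the book:** it is released, about 4 mm off the felt's middle along the slot and about 2 mm across it. Its top is at about 182 mm (181 expected) and it leans by roughly 1–2°. The gripper is well clear, with no contact force.

**Loose objects:** the jar and bottle measured within 1 mm of where they started. The mug's reading moved about 5 mm, but that was a rough reading off its inside and it looks unmoved in the picture. The arm hid the tape in the top view, so that reading failed; the scene picture shows it in place.

**Slip on the way out:** the last retreat went forward along the slot instead of back, but high above everything, so it touched nothing.

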